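Clamp a gear in a fixture with a T-handled hex key

ROBOT

A 6-joint arm with a two-finger parallel gripper is mounted at the origin on a cart in front of the work surface, level with it; the furniture and walls round the work are solid. World frame = base frame: x ahead of the robot, y to its left, z up, the work surface at z = 0. Lengths are in m, angles in rad, forces in N, time in s.
With the tool pointing down it reaches from about 0.35 to 0.775 m from the base axis. Payload 5.5 kg.
Tool frame: the origin (TCP) lies where the fingers leave the gripper's body, on its centre line; the fingertips stand 73 mm ahead of it and the grasp point (between the pads) lies 54 mm ahead of it; z points along the fingers, y is the direction in which the jaws open and shut (so a half turn about z gives the same grasp; the last joint's range is limited). The gripper opens to 85 mm and grips with 20 to 120 N. Pads are 22 mm wide; open, the fingers measure 114 mm over their backs; the gripper's body (76 mm by 85 mm) begins 54 mm behind the grasp point. The pads swing forward as they close: fully open they stand 13 mm farther back than shut.
Start: joints at [1.054, 0.313, 0.046, 1.304, 0, 1.431], TCP at [0.212, 0.535, 0.304] pointing down, gripper open.
Joint ranges: [-2.76, 2.76], [-0.86, 1.69], [-1.03, 1.26], [-2.2, 2.34], [-1.47, 1.5], [-3.14, 3.14]. Speed limits (rad/s): [2.57, 2.57, 3.14, 3.14, 3.14, 3.14].

INTERFACE

Orientations are given as a unit quaternion [w, x, y, z].
In Python, from workcell import env, read_camera, job, cut_out gives the robot as it stands.
- The arm moves only by the tool servo_tool, never from a script. Its argument "deltas" is a list of rows, each an object of numbers: "dx", "dy", "dz": the shift along the world's x, y, z in mm; "rx", "ry", "rz": the turn, a rotation vector about the world's x, y, z in rad; "fingers": the closure, from -1 (fully open) to 1 (shut). A call has 1 to 8 rows; each row shifts and turns the commanded pose from where the row before left it; what a row does not reach is not made up. A row lasts 1/10 s, in which the tool goes at most 50 mm and 8.59 degrees, less where a joint would pass 70% of its speed; a pose out of reach is approached as far as the arm can. A call is refused whole if a number of a shift passes 50 or a number of a turn 0.15, either way. A call with a gripper value outside its range is refused whole. The fingers move at their own pace and stop on an object; "newtons" is the grip in N (left out, the last holds). Time passes only in rows, so rows that do not move let the fingers close. It gives the time, the measured TCP pose, the force and the opening at its end, in the units of the state.
- env.get_state(): the state, without advancing time (a new reading comes with each control period).
- read_camera(name): name is "scene" or "top" or "wrist"; returns a dict with "img" (384x512x3 uint8, red, green, blue), "intrinsics" (3x3 intrinsics, pixels), "k1" (the pictures are not rectified: a ray, as slopes to the right and down, at radius r is drawn at 1 + k1 r^2 times it, then the intrinsics apply), "extrinsics" (4x4, takes a point from camera to world coordinates); the wrist camera has in their place "hand_eye" (4x4, takes a point from camera to tool coordinates, whose origin is the TCP and whose axes are the flange's). Camera axes: x right, y down, z forward; pixel columns grow to the right and rows downward; lengths in m; the calibration is good to about 2 mm. A picture is of the moment at which its call begins: read the wrist's pose just before it. There is no depth.
- job.hand_in(): hands the job in, once; it reports no verdict.
Trained networks look in the newest picture that a camera, given by its name, has taken for a name from the list of things; names that differ only in an ending like _2 or _b are one class to them, and where a whole thing is asked for, a point or a joint stands for the part that bears it (a point fixed in the world has none). Each returns a list of dicts, best first, with "confidence" (0 to 1); they miss things now and then, are a little off and sometimes report something else, mostly with a low value. They report only what shows in the picture. A call takes as long as a camera call.
- cut_out(target, camera): "region" (384x512 bool, what is visible of it) and "extent" ([left, top, right, bottom] in pixels, round what is visible of it).
The state is a dict: "clock": time; "joint_pos": joint angles; "qvel": joint speeds; "tau": joint torques, N m; "tcp_pos": TCP position; "orientation": TCP orientation; "wrist_force": force on the tool from outside, world axes, zero at the start; "ft_torque": the same for the moment, N m; "finger_gap": finger opening in m.
Only numpy, scipy, OpenCV 4.12 (cv2) and the standard library are available. Lean on these libraries where they do the work, as an engineer would, in place of code of your own. Each camera call takes 0.05 s, during which the arm holds its last target. There are 200 camera calls.

TASK

Take the T-handled hex key out of its wooden stand, find the hex socket down in the round hole of the grey holding fixture by feel, and turn the screw clockwise until it comes up against its stop and the sliding jaw holds the gear against the two dowel pins. Work gently: do not lean on the key or wrench hard against the stop, move the jaw only with the screw, do not disturb the things lying about, and leave the key standing fully seated in the screw.

Things in the scene. Friction and masses are not known exactly. Their poses are not given: they have to be found in the camera images.
- key_handle (a point): centre of the cross-bar of the steel T-handled hex key. Bar 80 mm long (local x), 14 mm thick (local y), 16 mm high (local z, up), 92 mm above the key's tip on a 13 mm round shank. Key about 0.2 kg. At the start it stands upright in its wooden stand, this point 109 mm above the table; lift it 25 mm to clear the stand
- key_tip (a point): lower end of the key, on its axis, 92 mm under key_handle, same axes. The lowest 15 mm are a solid hexagon, 18 mm across flats, two flats parallel to the bar, last 1.5 mm tapered. Above it is a collar, 28 mm diameter, 6 mm high, on which the key rests in the stand and later on the screw's face
- key_stand: wooden block 70x70x32 mm, fixed, with a 24 mm round hole in its middle that holds the key's hexagon at the start; origin at underside centre
- fixture: grey metal holding fixture, fixed, plate 176x90 mm (local x long, y short), 40 mm high, z up; origin at underside centre. Round hole with the screw at local x = -62 mm; the jaw slides between two rails towards local +x; two dowel pins (12 mm thick, 20 mm high) at local x = +51, y = +-22 mm. Nothing on it is higher than 62 mm above the table
- bore (a point): centre of the round hole, 34 mm diameter, at the level of the plate's top, 40 mm above the table; axes of the fixture
- screw_face (a point): 14 mm straight below bore: middle of the hole at the level of the screw's flat face. The screw has a hex socket, 18.9 mm across flats, 17 mm deep, with a 45 degree lead-in 1 mm deep. It has play: the socket's centre is up to 1.5 mm off this point along each fixture axis, and the hexagon's angle is unknown; feel for both
- seated_tip (a point): fixed point of the fixture, 29 mm below bore: level of key_tip when the key has dropped in and its collar rests on the screw's face (key_handle then 103 mm above the table). The key stands there by itself. It has about 0.1 rad of free play either way in the socket
- jaw (a joint): travel of the sliding steel jaw, m: 0 open (start), 0.0098 closed with the screw at its stop. Driven by the screw alone: 0.0035 m per rad, clockwise from above closes; the screw starts on its open stop, 2.8 rad from the closing stop, about 0.08 N m of friction; the screw stays where it is left. The jaw pushes the gear ahead of it
- gear_seat (a point): fixed point on the fixture: where the gear's centre lies, half-way up, when it is clamped against both dowel pins
- gear: spur gear, 64 mm diameter, 22 mm high, lying loose and flat on the fixture between the jaw and the dowel pins; origin in the middle of its underside. At the start its centre is about 5 mm short of its seat
- piston: bystander: light metal piston, 61 mm diameter, 53 mm high, standing behind the fixture; origin at underside centre
- dish: bystander: shallow metal dish, 112 mm diameter, 23 mm high, left of the fixture; origin at underside centre
- feeler_gauge: bystander: feeler gauge, 27x105x12 mm, in front of the stand; origin at underside centre
- wrench_1: bystander: combination wrench, 32x200x8 mm, in front of the fixture; origin at underside centre

How it is judged:
On the way, in this order (a step that is already met when the one before it is completed fails the run):
1. the key is fully seated in the screw's socket (horizontal distance between key_tip and bore below 0.006 m and z of key_tip in the frame of bore below -0.026 m), for 0.2 s.
2. the jaw has been driven closed with the key in the screw (value of joint jaw above 0.0091 m and z of key_tip in the frame of bore below -0.024 m), for 0.1 s.
At the end, for the whole second after the job is handed in: the jaw is closed (travel over 9.1 mm), the gear lies flat within 3 mm of its seat against the pins, and the key stands released in the screw, upright within 0.15 rad, its tip at least 26 mm below the plate's top and within 6 mm of the hole's centre (all of step 1 and value of joint jaw above 0.0091 m and horizontal distance between gear and gear_seat below 0.003 m and angle between gear's own z axis and vertical below 0.06 rad and angle between key_handle's own z axis and vertical below 0.15 rad); the robot touches nothing.
It fails at once if the key is pressed or twisted hard against screw or fixture before its hexagon is in the socket (contact forces over 55 N in sum) ((contact force between key and screw above 55 N or contact force between key and fixture above 55 N) and z of key_tip in the frame of bore above -0.02 m).
It fails at once if the seated key is wrenched hard (contact forces in the socket over 80 N in sum) (contact force between key and screw above 80 N or contact force between key and fixture above 80 N).
It fails at once if the jaw is pushed by the gripper (contact force between the fingers and jaw above 3 N).
It fails at once if a bystander is moved more than 3 cm (distance of any of piston, dish, feeler_gauge, wrench_1 from where it was at the start of the episode above 0.03 m).
It also fails if it takes over 69 s, if anything falls off the work surface, if the arm or the gripper's body presses on something with over 40 N, if the wrist force passes 120 N, or if a joint passes its speed limit or range.

## Working session

There is one attempt and no reset: what is moved stays moved. The work goes in short steps, Python scripts to look and compute and a tool call to move; the robot and the scene stay as the last step left them, time stands still between calls to the robot, and variables do not carry over. Pictures are saved under pics/ and viewed, about 8 in all and at most 12, crops included, and the job is handed in when it is done.

Besides the shell and the picture viewer there is one more tool, called after "Call:" in YAML: its name, and indented under it one key for each argument. servo_tool: Moves the arm, as the interface text tells. Its arguments: {"type":"object","properties":{"deltas":{"type":"array"},"newtons":{"type":"number"}},"required":["deltas"]}

```bash
ls; mkdir -p pics; cat > h.py <<'E'
import numpy as np, cv2
from workcell import env, read_camera, job, cut_out
from scipy.spatial.transform import Rotation as R
def ray(c,u,v,st=None):
    K=np.array(c["intrinsics"]);k1=c["k1"]
    d=np.array([(u-K[0,2])/K[0,0],(v-K[1,2])/K[1,1]]);s=d.copy()
    for _ in range(20): s=d/(1+k1*(s@s))
    T=np.array(c["extrinsics"]) if "extrinsics" in c else None
    if T is None:
        q=st["orientation"];W=np.eye(4);W[:3,:3]=R.from_quat([q[1],q[2],q[3],q[0]]).as_matrix();W[:3,3]=st["tcp_pos"]
        T=W@np.array(c["hand_eye"])
    return T[:3,3],T[:3,:3]@np.array([s[0],s[1],1])
def at(c,u,v,z,st=None):
    o,d=ray(c,u,v,st);return o+d*(z-o[2])/d[2]
def proj(c,p,st=None):
    K=np.array(c["intrinsics"])
    if "extrinsics" in c: T=np.array(c["extrinsics"])
    else:
        q=st["orientation"];W=np.eye(4);W[:3,:3]=R.from_quat([q[1],q[2],q[3],q[0]]).as_matrix();W[:3,3]=st["tcp_pos"];T=W@np.array(c["hand_eye"])
    x=np.linalg.inv(T)@np.append(p,1);s=x[:2]/x[2];s=s*(1+c["k1"]*(s@s))
    return K[:2,:2]@s+K[:2,2]
def save(n,img,scale=1):
    cv2.imwrite("pics/"+n,cv2.resize(cv2.cvtColor(img,cv2.COLOR_RGB2BGR),None,fx=scale,fy=scale,interpolation=cv2.INTER_CUBIC))
E
python3 - <<'E'
from h import *
st=env.get_state();print({k:np.round(v,4).tolist() for k,v in st.items()})
ims=[]
for n in ("top","scene"):
    c=read_camera(n);ims.append(c["img"])
    print(n,np.round(c["extrinsics"],3).tolist(),np.round(c["intrinsics"],1).tolist(),c["k1"])
    for t in ("key_handle","key_stand","fixture","jaw","gear","piston","dish","feeler_gauge","wrench_1"):
        for r in cut_out(t,n)[:2]:
            m=np.argwhere(r["region"]);print(t,round(r["confidence"],2),r["extent"],m.mean(0)[::-1].round(1),len(m))
save("top.png",ims[0],1.5);save("scene.png",ims[1],1.5)
E
```

```text
pics
{'clock': 0.0, 'joint_pos': [1.0544, 0.3141, 0.045, 1.3036, -0.0, 1.4312], 'qvel': [0.0001, 0.0015, -0.0008, 0.0007, -0.0017, -0.0007], 'tau': [0.0004, -48.0624, 29.8534, 0.0193, 0.0001, -0.0], 'tcp_pos': [0.2114, 0.5343, 0.303], 'orientation': [-0.0003, 0.1873, 0.9823, -0.0009], 'wrist_force': [0.778, -0.571, -0.3771], 'ft_torque': [0.0126, 0.0012, -0.0583], 'finger_gap': 0.0853}
top [[0.007, -0.995, 0.096, 0.406], [-1.0, -0.009, -0.021, 0.001], [0.022, -0.095, -0.995, 1.315], [0.0, 0.0, 0.0, 1.0]] [[430.6, 0.0, 250.6], [0.0, 430.6, 194.2], [0.0, 0.0, 1.0]] 0.014752417025401384
key_handle 0.49 [330.6, 189.4, 352.5, 221.4] [341.  207.1] 212
key_stand 0.81 [323.4, 193.5, 349.3, 221.4] [331.9 209.6] 401
jaw 0.65 [240.8, 178.4, 245.0, 201.6] [242.6 188.5] 111
jaw 0.31 [125.9, 172.1, 162.4, 207.8] [143.4 189.3] 1110
gear 0.72 [198.8, 173.9, 264.3, 207.7] [232. 191.] 1333
gear 0.54 [214.8, 181.9, 239.0, 198.1] [227.1 190.1] 320
piston 0.87 [273.9, 129.9, 290.2, 150.9] [283.  140.2] 363
piston 0.33 [216.0, 182.7, 238.1, 199.1] [227.5 190. ] 311
dish 0.66 [126.3, 171.7, 161.2, 208.1] [
[... 485 characters left out ...]
nd 0.6 [318.8, 234.8, 351.0, 264.0] [335.5 250.5] 706
fixture 0.88 [214.3, 191.5, 284.2, 228.0] [248.2 207.2] 1403
fixture 0.2 [313.2, 271.5, 359.3, 294.1] [336.3 281.8] 389
jaw 0.61 [248.2, 196.5, 262.5, 208.7] [255.5 199.9] 79
jaw 0.54 [214.0, 186.5, 280.2, 229.7] [248.4 207.1] 1565
gear 0.57 [231.3, 187.3, 253.9, 205.0] [242.4 196.1] 209
gear 0.27 [212.3, 189.4, 282.5, 227.9] [248.1 207.2] 1590
piston 0.93 [306.5, 183.6, 325.2, 210.5] [315.4 195.8] 420
piston 0.42 [212.2, 189.8, 277.7, 228.7] [248. 207.] 1463
dish 0.69 [167.9, 174.5, 198.8, 196.5] [183.2 183.5] 356
feeler_gauge 0.89 [311.9, 270.7, 358.3, 292.9] [336.5 281.6] 361
wrench_1 0.82 [228.6, 246.0, 297.6, 270.4] [256.3 258. ] 241
```

```bash
python3 - <<'E'
from h import *
a=cv2.imread("pics/top.png")[int(110*1.5):int(275*1.5),int(110*1.5):int(385*1.5)]
b=cv2.imread("pics/scene.png")[int(160*1.5):int(305*1.5),int(150*1.5):int(375*1.5)]
a=cv2.resize(a,(800,480),interpolation=cv2.INTER_CUBIC)
cv2.imwrite("pics/tc.png",a)
c=read_camera("top")
for n,(u,v),z in [("key",(341,207),.117),("stand",(336.5,207.5),.032),("fix",(231.5,190.7),.04),("gear",(227,190),.045),("piston",(283,140),.053),("dish",(144,189.5),.02),("feel",(348.6,242.3),.01),("wr",(288,248.4),.005)]:
    print(n,at(c,u,v,z).round(4))
print("fixL,R",at(c,198.8,190,.04).round(4),at(c,264.3,190,.04).round(4))
E
```

```text
key [ 0.488  -0.2781  0.117 ]
stand [ 0.4921 -0.2844  0.032 ]
fix [0.5389 0.0304 0.04  ]
gear [0.5404 0.0436 0.045 ]
piston [ 0.6912 -0.1218  0.053 ]
dish [0.5421 0.2936 0.02  ]
feel [ 0.3885 -0.3247  0.01  ]
wr [ 0.3687 -0.1416  0.005 ]
fixL,R [0.5401 0.1274 0.04  ] [ 0.5419 -0.0672  0.04  ]
```

View pics/tc.png

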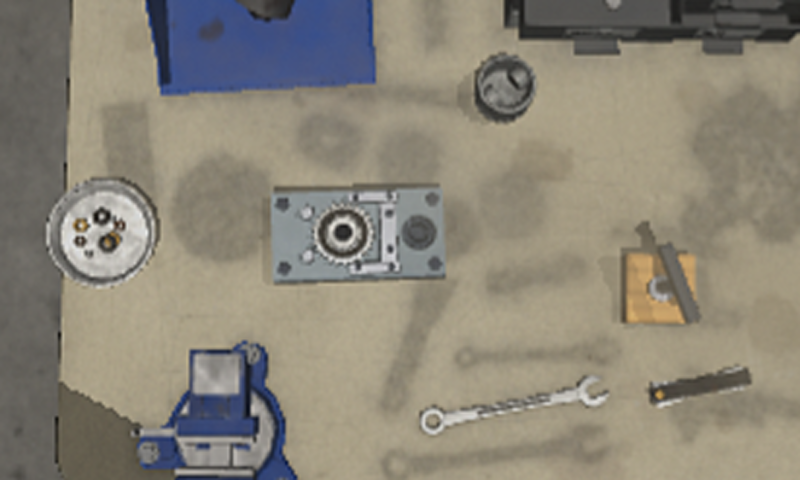

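The top view shows the fixture's long axis along world y, with the dowels on the left. The bore is at about (254,190) px, giving roughly (0.541,-0.038). The stand is at (337,209) and the key bar's yaw is about 0.34. I'm moving over the fixture first.

Call:
servo_tool:
  deltas:
    - {"dx": 30, "dy": -50, "rz": 0.09}
    - {"dx": 30, "dy": -50, "rz": 0.09}
    - {"dx": 30, "dy": -50, "rz": 0.09}
    - {"dx": 30, "dy": -50, "rz": 0.09}
    - {"dx": 30, "dy": -50, "rz": 0.09}
    - {"dx": 30, "dy": -50, "rz": 0.09}
    - {"dx": 30, "dy": -50, "rz": 0.09}
    - {"dx": 30, "dy": -50, "rz": 0.09}

```text
invalid input at $.deltas[0]: expected keys dx, dy, dz, rx, ry, rz, fingers
```

Call:
servo_tool:
  deltas:
    - {"dx": 10, "dy": -40}
    - {"dx": 10, "dy": -40}
    - {"dx": 10, "dy": -40}
    - {"dx": 10, "dy": -40}
    - {}
    - {}

```text
invalid input at $.deltas[0]: expected keys dx, dy, dz, rx, ry, rz, fingers
```

```bash
python3 - <<'E'
from h import *
st=env.get_state();print(st["clock"],st["tcp_pos"],st["orientation"],st["wrist_force"])
c=read_camera("wrist");print(np.round(c["hand_eye"],3).tolist(),np.round(c["intrinsics"],1).tolist(),c["k1"])
for n,p in [("bore",(.541,-.038,.04)),("key",(.488,-.278,.117))]: print(n,proj(c,p,st).round(1))
for t in ("fixture","gear","jaw","key_handle"):
  for r in cut_out(t,"wrist")[:1]: print(t,r["confidence"],r["extent"])
save("w1.png",c["img"],1.5)
E
```

```text
1.05 [0.21159333 0.53471013 0.30394113] [-1.00286918e-06  1.87297958e-01  9.82303145e-01  8.14198396e-05] [-0.28364081 -0.44703651  0.60420964]
[[0.0, -0.956, -0.295, 0.075], [1.0, 0.001, -0.001, 0.0], [0.001, -0.295, 0.956, -0.07], [0.0, 0.0, 0.0, 1.0]] [[311.6, 0.0, 254.7], [0.0, 311.6, 187.5], [0.0, 0.0, 1.0]] -0.034185184104150945
bore [  9.3 465.7]
key [-155.9  517.9]
```

View pics/w1.png

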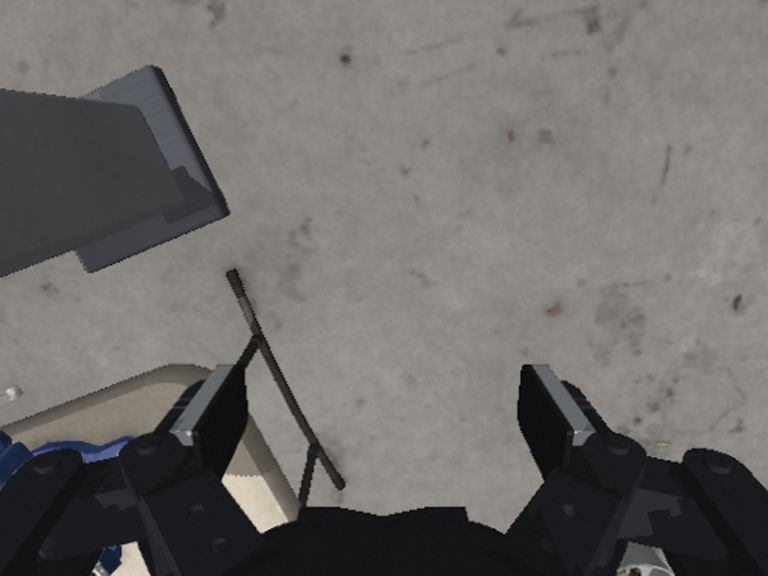

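The first wrist view is off the table, as the move was refused because every key is required. I'm resending it.

Call:
servo_tool:
  deltas:
    - {"dx": 30, "dy": -50, "dz": 0, "rx": 0, "ry": 0, "rz": 0.09, "fingers": -1}
    - {"dx": 30, "dy": -50, "dz": 0, "rx": 0, "ry": 0, "rz": 0.09, "fingers": -1}
    - {"dx": 30, "dy": -50, "dz": 0, "rx": 0, "ry": 0, "rz": 0.09, "fingers": -1}
    - {"dx": 30, "dy": -50, "dz": 0, "rx": 0, "ry": 0, "rz": 0.09, "fingers": -1}
    - {"dx": 30, "dy": -50, "dz": 0, "rx": 0, "ry": 0, "rz": 0.09, "fingers": -1}
    - {"dx": 30, "dy": -50, "dz": 0, "rx": 0, "ry": 0, "rz": 0.09, "fingers": -1}
    - {"dx": 30, "dy": -50, "dz": 0, "rx": 0, "ry": 0, "rz": 0.09, "fingers": -1}
    - {"dx": 30, "dy": -50, "dz": 0, "rx": 0, "ry": 0, "rz": 0.09, "fingers": -1}

```text
clock: 2.1
tcp_pos: [0.4181, 0.1899, 0.3043]
orientation: [0.001, -0.173, 0.985, 0.0]
wrist_force: [0.8, 0.9, 0.5]
finger_gap: 0.0855
```

Call:
servo_tool:
  deltas:
    - {"dx": 10, "dy": -40, "dz": 0, "rx": 0, "ry": 0, "rz": 0, "fingers": -1}
    - {"dx": 10, "dy": -40, "dz": 0, "rx": 0, "ry": 0, "rz": 0, "fingers": -1}
    - {"dx": 10, "dy": -40, "dz": 0, "rx": 0, "ry": 0, "rz": 0, "fingers": -1}
    - {"dx": 10, "dy": -40, "dz": 0, "rx": 0, "ry": 0, "rz": 0, "fingers": -1}
    - {"dx": 0, "dy": 0, "dz": 0, "rx": 0, "ry": 0, "rz": 0, "fingers": -1}
    - {"dx": 0, "dy": 0, "dz": 0, "rx": 0, "ry": 0, "rz": 0, "fingers": -1}

```text
clock: 2.7
tcp_pos: [0.4575, 0.0308, 0.3039]
orientation: [-0.0, -0.169, 0.986, 0.0]
wrist_force: [-1.0, 1.1, 0.1]
finger_gap: 0.0854
```

```bash
python3 - <<'E'
from h import *
st=env.get_state();print(st["clock"],st["tcp_pos"],st["orientation"],st["wrist_force"])
c=read_camera("wrist")
for n,p in [("bore",(.541,-.038,.04)),("key",(.488,-.278,.117))]: print(n,proj(c,p,st).round(1))
for t in ("fixture","gear","jaw","key_handle"):
  for r in cut_out(t,"wrist")[:1]: print(t,r["confidence"],r["extent"])
save("w2.png",c["img"],1.5)
E
```

```text
2.7 [0.45745178 0.03080411 0.30388025] [-9.20221082e-05 -1.69388412e-01  9.85549335e-01  2.56775130e-04] [-0.97077183  1.05504995  0.05154802]
bore [174.1 210.4]
key [-106.1   97.2]
fixture 0.87 [151.1, 165.2, 312.9, 276.4]
gear 0.93 [213.0, 209.5, 269.4, 258.5]
jaw 0.72 [149.7, 165.3, 311.2, 278.3]
```

View pics/w2.png

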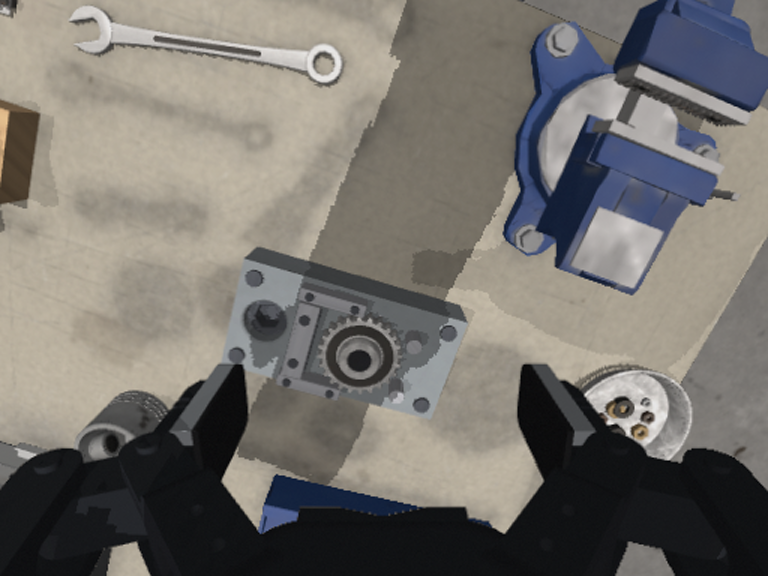

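The wrist picture shows the bore at about (177,213) px, with the dark hexagon visible in it. I'm going closer to read its centre and angle.

Call:
servo_tool:
  deltas:
    - {"dx": 28, "dy": -22, "dz": -34, "rx": 0, "ry": 0, "rz": 0, "fingers": -1}
    - {"dx": 28, "dy": -22, "dz": -35, "rx": 0, "ry": 0, "rz": 0, "fingers": -1}
    - {"dx": 27, "dy": -23, "dz": -35, "rx": 0, "ry": 0, "rz": 0, "fingers": -1}
    - {"dx": 0, "dy": 0, "dz": 0, "rx": 0, "ry": 0, "rz": 0, "fingers": -1}
    - {"dx": 0, "dy": 0, "dz": 0, "rx": 0, "ry": 0, "rz": 0, "fingers": -1}

```text
clock: 3.45
tcp_pos: [0.5397, -0.0345, 0.1985]
orientation: [-0.002, -0.171, 0.985, 0.001]
wrist_force: [0.4, 0.1, 0.3]
finger_gap: 0.0854
```

```bash
python3 - <<'E'
from h import *
st=env.get_state();print(st["clock"],st["tcp_pos"],st["orientation"])
c=read_camera("wrist");np.save("w3.npy",c["img"])
import pickle;pickle.dump((st,c),open("w3.pkl","wb"))
u,v=proj(c,(.541,-.038,.04),st);print(u,v)
# rectified top-down view at plate level z=.026 (screw face), 0.1 mm... world-aligned: right=+x? use right=-y, down=-x
x0,y0=.541,-.038
n=600;s=.06/n
uu=np.zeros((n,n),np.float32);vv=uu.copy()
J,I=np.meshgrid(np.arange(n),np.arange(n))
q=st["orientation"];W=np.eye(4);W[:3,:3]=R.from_quat([q[1],q[2],q[3],q[0]]).as_matrix();W[:3,3]=st["tcp_pos"];T=np.linalg.inv(W@np.array(c["hand_eye"]))
P=np.stack([x0-(I-n/2)*s,y0-(J-n/2)*s,0*I+.026,0*I+1.],-1)@T.T
xy=P[...,:2]/P[...,2:3];xy=xy*(1+c["k1"]*(xy**2).sum(-1,keepdims=True));K=np.array(c["intrinsics"])
m=(xy@K[:2,:2].T+K[:2,2]).astype(np.float32)
o=cv2.remap(c["img"],m[...,0],m[...,1],cv2.INTER_CUBIC)
o=np.clip(o.astype(float)*1.6,0,255).astype(np.uint8)
o[::100,:]=o[::100,:]//2+[60,0,0];o[:,::100]=o[:,::100]//2+np.array([60,0,0],dtype=int)
save("w3r.png",o.astype(np.uint8),1)
E
```

```text
3.45 [ 0.53970013 -0.03451238  0.19850014] [-1.79304204e-03 -1.71058815e-01  9.85258747e-01  9.31838358e-04]
249.56460508743447 193.46526218700876
```

View pics/w3r.png

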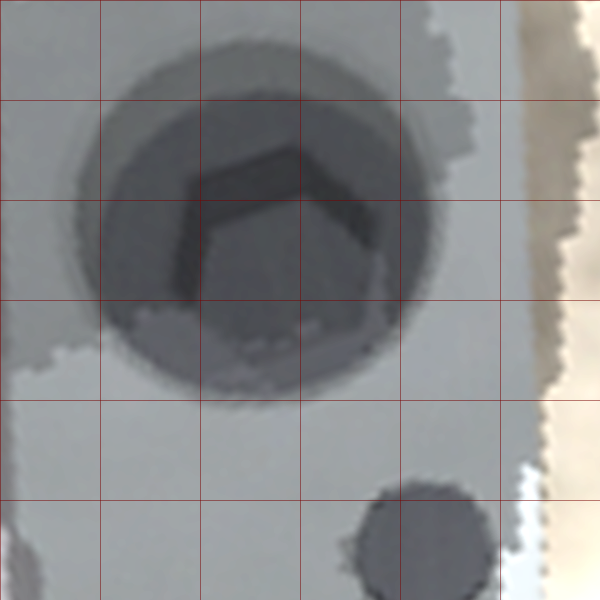

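The rectified view (0.1 mm/px, at the face plane) shows the hexagon clearly. Its vertices are at about (190,183), (293,147) and (378,214), its centre at about (275,254), and its sides at about -21° in the picture. That gives a bar yaw of about 51° mod 60°. Next I'll view the key from above.

Call:
servo_tool:
  deltas:
    - {"dx": -5, "dy": -40, "dz": 30, "rx": 0, "ry": 0, "rz": 0, "fingers": -1}
    - {"dx": -10, "dy": -45, "dz": 30, "rx": 0, "ry": 0, "rz": 0, "fingers": -1}
    - {"dx": -12, "dy": -45, "dz": 0, "rx": 0, "ry": 0, "rz": 0, "fingers": -1}
    - {"dx": -12, "dy": -45, "dz": 0, "rx": 0, "ry": 0, "rz": 0, "fingers": -1}
    - {"dx": -12, "dy": -45, "dz": 0, "rx": 0, "ry": 0, "rz": 0, "fingers": -1}
    - {"dx": 0, "dy": -24, "dz": 0, "rx": 0, "ry": 0, "rz": 0, "fingers": -1}
    - {"dx": 0, "dy": 0, "dz": 0, "rx": 0, "ry": 0, "rz": 0, "fingers": -1}
    - {"dx": 0, "dy": 0, "dz": 0, "rx": 0, "ry": 0, "rz": 0, "fingers": -1}

```text
clock: 4.3
tcp_pos: [0.4903, -0.2742, 0.2589]
orientation: [0.001, -0.171, 0.985, -0.001]
wrist_force: [0.8, 0.1, 0.9]
finger_gap: 0.0852
```

```bash
cat >> h.py <<'E'
def rect(c,st,x0,y0,z,w=.06,n=600):
    s=w/n;J,I=np.meshgrid(np.arange(n),np.arange(n))
    if "extrinsics" in c: M=np.array(c["extrinsics"])
    else:
        q=st["orientation"];W=np.eye(4);W[:3,:3]=R.from_quat([q[1],q[2],q[3],q[0]]).as_matrix();W[:3,3]=st["tcp_pos"];M=W@np.array(c["hand_eye"])
    P=np.stack([x0-(I-n/2)*s,y0-(J-n/2)*s,0*I+z,0*I+1.],-1)@np.linalg.inv(M).T
    xy=P[...,:2]/P[...,2:3];xy=xy*(1+c["k1"]*(xy**2).sum(-1,keepdims=True));K=np.array(c["intrinsics"])
    m=(xy@K[:2,:2].T+K[:2,2]).astype(np.float32)
    return cv2.remap(c["img"],m[...,0],m[...,1],cv2.INTER_CUBIC),M
E
python3 - <<'E'
from h import *
import pickle
st,c=pickle.load(open("w3.pkl","rb"))
_,M=rect(c,st,0,0,0,.06,10);C=M[:3,3]
p=np.array([.541-(222-300)*1e-4,-.038-(257-300)*1e-4,.026]);print("cam",C.round(3),"bore",(C+(p-C)*(.04-C[2])/(.026-C[2])).round(4))
print("socket",.541+.0046,-.038+.0025)
st=env.get_state();print(st["clock"],st["tcp_pos"],st["orientation"])
c=read_camera("wrist")
for r in cut_out("key_handle","wrist")[:2]:
    m=r["region"].astype(np.uint8);print(r["confidence"],r["extent"],m.sum())
    pts=np.array([at(c,u,v,.117,st)[:2] for v,u in np.argwhere(m)]);rr=cv2.minAreaRect((pts*1000).astype(np.float32));print(rr)
o,_=rect(c,st,.488,-.278,.117,.15,600);o[::100]=o[::100]//2;o[:,::100]//=2;save("k1.png",o)
E
```

```text
cam [ 0.47  -0.06   0.269] bore [ 0.5442 -0.0352  0.04  ]
socket 0.5456000000000001 -0.0355
4.3 [ 0.49030802 -0.27424995  0.25888575] [ 8.96633763e-04 -1.70850871e-01  9.85296328e-01 -5.68058038e-04]
0.86 [234.0, 140.8, 260.6, 243.1] 2163
((487.9520568847656, -283.03790283203125), (79.81085205078125, 18.960399627685547), 19.78070640563965)
```

View pics/k1.png

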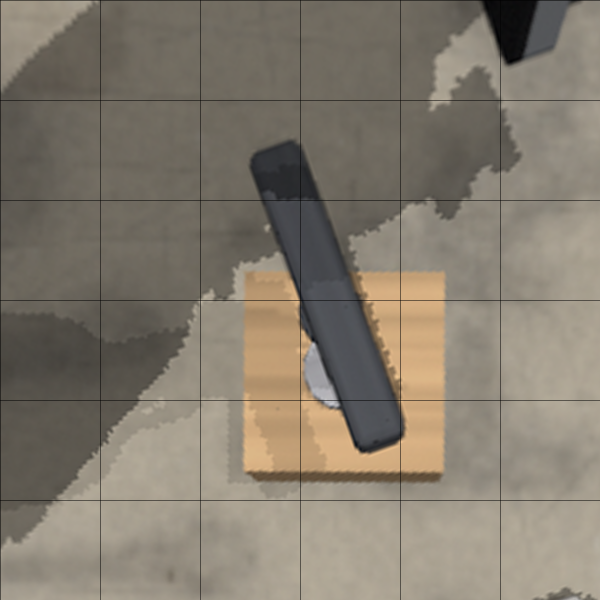

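In the key view (0.25 mm/px) the bar runs from (275,150) to (380,440). That puts its centre at about (0.4885,-0.284), which matches the middle of the stand, with a yaw of 0.346. The tool is already aligned, so I'll descend and grip softly.

Call:
servo_tool:
  deltas:
    - {"dx": -2, "dy": -10, "dz": -20, "rx": 0, "ry": 0, "rz": 0, "fingers": -1}
    - {"dx": 0, "dy": 0, "dz": -35, "rx": 0, "ry": 0, "rz": 0, "fingers": -1}
    - {"dx": 0, "dy": 0, "dz": -30, "rx": 0, "ry": 0, "rz": 0, "fingers": -1}
    - {"dx": 0, "dy": 0, "dz": -11, "rx": 0, "ry": 0, "rz": 0, "fingers": -1}
    - {"dx": 0, "dy": 0, "dz": 0, "rx": 0, "ry": 0, "rz": 0, "fingers": -1}
  newtons: 30

```text
clock: 4.9
tcp_pos: [0.4878, -0.2831, 0.1599]
orientation: [-0.001, -0.172, 0.985, 0.001]
wrist_force: [0.4, 0.1, 0.9]
finger_gap: 0.0853
```

Call:
servo_tool:
  deltas:
    - {"dx": 0, "dy": 0, "dz": 0, "rx": 0, "ry": 0, "rz": 0, "fingers": 0.3}
    - {"dx": 0, "dy": 0, "dz": 0, "rx": 0, "ry": 0, "rz": 0, "fingers": 0.6}
    - {"dx": 0, "dy": 0, "dz": 0, "rx": 0, "ry": 0, "rz": 0, "fingers": 1}
    - {"dx": 0, "dy": 0, "dz": 0, "rx": 0, "ry": 0, "rz": 0, "fingers": 1}
    - {"dx": 0, "dy": 0, "dz": 0, "rx": 0, "ry": 0, "rz": 0, "fingers": 1}
    - {"dx": 0, "dy": 0, "dz": 0, "rx": 0, "ry": 0, "rz": 0, "fingers": 1}

```text
clock: 5.5
tcp_pos: [0.4886, -0.2852, 0.1619]
orientation: [0.0, -0.171, 0.985, -0.0]
wrist_force: [-1.0, 1.8, 5.5]
finger_gap: 0.0152
```

Call:
servo_tool:
  deltas:
    - {"dx": 0, "dy": 0, "dz": 0, "rx": 0, "ry": 0, "rz": 0, "fingers": 1}
    - {"dx": 0, "dy": 0, "dz": 0, "rx": 0, "ry": 0, "rz": 0, "fingers": 1}
    - {"dx": 0, "dy": 0, "dz": 0, "rx": 0, "ry": 0, "rz": 0, "fingers": 1}

```text
clock: 5.8
tcp_pos: [0.4886, -0.2852, 0.1619]
orientation: [0.0, -0.171, 0.985, -0.0]
wrist_force: [-0.5, 1.2, 5.8]
finger_gap: 0.0159
```

Call:
servo_tool:
  deltas:
    - {"dx": 0, "dy": 0, "dz": 5, "rx": 0, "ry": 0, "rz": 0, "fingers": 1}
    - {"dx": 0, "dy": 0, "dz": 10, "rx": 0, "ry": 0, "rz": 0, "fingers": 1}
    - {"dx": 0, "dy": 0, "dz": 15, "rx": 0, "ry": 0, "rz": 0, "fingers": 1}
    - {"dx": 0, "dy": 0, "dz": 20, "rx": 0, "ry": 0, "rz": 0, "fingers": 1}
    - {"dx": 0, "dy": 0, "dz": 10, "rx": 0, "ry": 0, "rz": 0, "fingers": 1}
    - {"dx": 0, "dy": 0, "dz": 0, "rx": 0, "ry": 0, "rz": 0, "fingers": 1}

```text
clock: 6.4
tcp_pos: [0.4891, -0.2856, 0.2228]
orientation: [0.001, -0.171, 0.985, -0.001]
wrist_force: [0.4, 0.1, -2.4]
finger_gap: 0.0156
```

```bash
python3 - <<'E'
from h import *
st=env.get_state();print(st["clock"],st["tcp_pos"],st["orientation"],st["wrist_force"],st["finger_gap"])
c=read_camera("wrist")
for r in cut_out("key_handle","wrist")[:1]: print(r["confidence"],r["extent"])
save("w4.png",c["img"],1.5)
E
```

```text
6.4 [ 0.48905942 -0.28562517  0.22282083] [ 0.00106541 -0.17072306  0.9853178  -0.00115434] [ 0.42489926  0.12405762 -2.43864292] 0.015614365662478098
0.93 [235.5, 185.0, 273.8, 343.2]
```

View pics/w4.png

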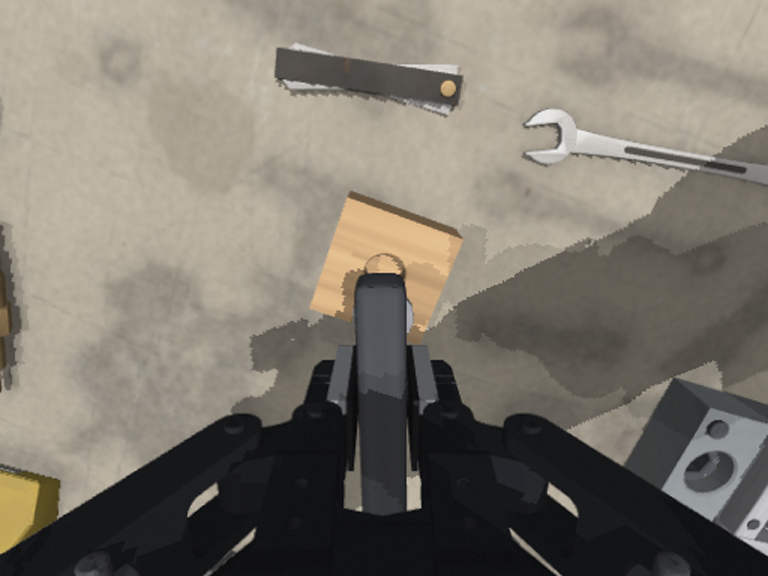

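The key is held centred: the near bar end is at v≈185 px, against 185.5 expected, and the bar is centred at u≈254. I'm carrying it over the bore and turning it to 51°.

Call:
servo_tool:
  deltas:
    - {"dx": 6, "dy": 25, "dz": 10, "rx": 0, "ry": 0, "rz": 0.08, "fingers": 1}
    - {"dx": 9, "dy": 40, "dz": 0, "rx": 0, "ry": 0, "rz": 0.08, "fingers": 1}
    - {"dx": 9, "dy": 40, "dz": 0, "rx": 0, "ry": 0, "rz": 0.08, "fingers": 1}
    - {"dx": 9, "dy": 40, "dz": 0, "rx": 0, "ry": 0, "rz": 0.08, "fingers": 1}
    - {"dx": 9, "dy": 40, "dz": 0, "rx": 0, "ry": 0, "rz": 0.08, "fingers": 1}
    - {"dx": 9, "dy": 40, "dz": 0, "rx": 0, "ry": 0, "rz": 0.08, "fingers": 1}
    - {"dx": 6, "dy": 24, "dz": 0, "rx": 0, "ry": 0, "rz": 0.064, "fingers": 1}
    - {"dx": 0, "dy": 0, "dz": 0, "rx": 0, "ry": 0, "rz": 0, "fingers": 1}

```text
clock: 7.3
tcp_pos: [0.545, -0.0328, 0.2298]
orientation: [-0.001, -0.432, 0.902, 0.001]
wrist_force: [0.2, -0.0, -2.5]
finger_gap: 0.0157
```

```bash
python3 - <<'E'
from h import *
st=env.get_state();print(st["clock"],st["tcp_pos"],st["orientation"],st["wrist_force"],st["ft_torque"])
q=st["orientation"];print("tool y yaw",2*np.arctan2(q[2],q[1])-np.pi/2)
s=read_camera("scene");x,y,z=st["tcp_pos"]
for n,p in [("handle",(x,y,z-.054)),("tip",(x,y,z-.146)),("bore",(.5445,-.036,.04))]: print(n,proj(s,p).round(1))
o=s["img"][130:230,200:320];save("s5.png",o,6)
E
```

```text
7.3 [ 0.54502576 -0.03277872  0.22976275] [-6.16333710e-04 -4.31709263e-01  9.02011904e-01  1.12114857e-03] [ 0.24085833 -0.01256887 -2.52034988] [-0.0337859   0.01766687  0.04208528]
tool y yaw 2.4635708351913284
handle [262.9 162.8]
tip [263.1 191.8]
bore [264.  205.3]
```

View pics/s5.png

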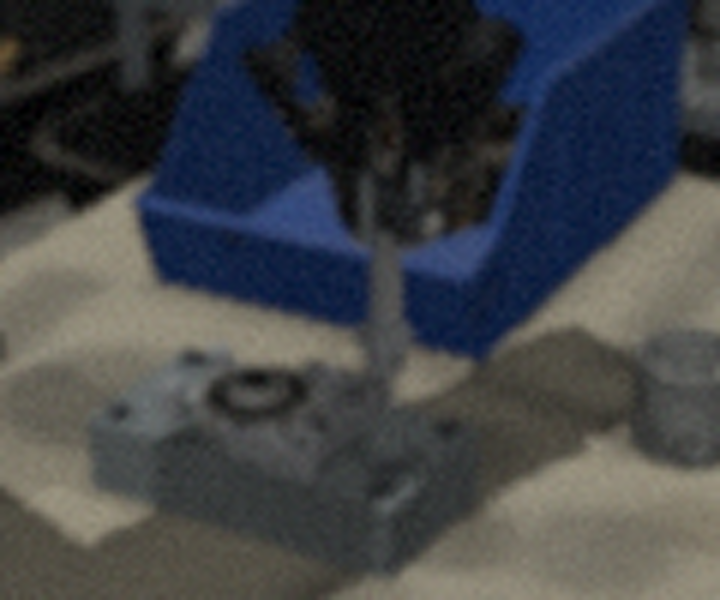

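The key hangs upright over the bore at the right yaw (51.1°). I'll shift -3 mm in y and descend in steps.

Call:
servo_tool:
  deltas:
    - {"dx": 0.5, "dy": -3, "dz": -20, "rx": 0, "ry": 0, "rz": 0, "fingers": 1}
    - {"dx": 0, "dy": 0, "dz": -18, "rx": 0, "ry": 0, "rz": 0, "fingers": 1}
    - {"dx": 0, "dy": 0, "dz": -8, "rx": 0, "ry": 0, "rz": 0, "fingers": 1}
    - {"dx": 0, "dy": 0, "dz": -4, "rx": 0, "ry": 0, "rz": 0, "fingers": 1}
    - {"dx": 0, "dy": 0, "dz": 0, "rx": 0, "ry": 0, "rz": 0, "fingers": 1}

```text
clock: 7.85
tcp_pos: [0.5455, -0.0396, 0.1806]
orientation: [-0.0, -0.429, 0.903, 0.0]
wrist_force: [0.9, -0.4, -2.6]
finger_gap: 0.0154
```

Call:
servo_tool:
  deltas:
    - {"dx": 0, "dy": 0, "dz": -2, "rx": 0, "ry": 0, "rz": 0, "fingers": 1}
    - {"dx": 0, "dy": 0, "dz": -2, "rx": 0, "ry": 0, "rz": 0, "fingers": 1}
    - {"dx": 0, "dy": 0, "dz": -1, "rx": 0, "ry": 0, "rz": 0, "fingers": 1}
    - {"dx": 0, "dy": 0, "dz": 0, "rx": 0, "ry": 0, "rz": 0, "fingers": 1}

```text
clock: 8.25
tcp_pos: [0.5459, -0.039, 0.1762]
orientation: [0.0, -0.429, 0.903, -0.0]
wrist_force: [-0.0, -0.9, -2.1]
finger_gap: 0.0158
```

Call:
servo_tool:
  deltas:
    - {"dx": 0, "dy": 0, "dz": -1, "rx": 0, "ry": 0, "rz": 0, "fingers": 1}
    - {"dx": 0, "dy": 0, "dz": -1, "rx": 0, "ry": 0, "rz": 0, "fingers": 1}
    - {"dx": 0, "dy": 0, "dz": 0, "rx": 0, "ry": 0, "rz": 0, "fingers": 1}

```text
clock: 8.55
tcp_pos: [0.5457, -0.039, 0.1739]
orientation: [-0.0, -0.429, 0.903, 0.0]
wrist_force: [-0.2, 0.2, -2.4]
finger_gap: 0.016
```

Call:
servo_tool:
  deltas:
    - {"dx": 0, "dy": 2.5, "dz": 0, "rx": 0, "ry": 0, "rz": 0, "fingers": 1}
    - {"dx": 0, "dy": 0, "dz": -1, "rx": 0, "ry": 0, "rz": 0, "fingers": 1}
    - {"dx": 0, "dy": 0, "dz": -0.5, "rx": 0, "ry": 0, "rz": 0, "fingers": 1}
    - {"dx": 0, "dy": 0, "dz": 0, "rx": 0, "ry": 0, "rz": 0, "fingers": 1}

```text
clock: 8.95
tcp_pos: [0.5458, -0.0365, 0.1724]
orientation: [-0.0, -0.429, 0.903, 0.0]
wrist_force: [0.3, -0.7, -2.3]
finger_gap: 0.0158
```

Call:
servo_tool:
  deltas:
    - {"dx": 0, "dy": 0, "dz": -0.5, "rx": 0, "ry": 0, "rz": 0, "fingers": 1}
    - {"dx": 0, "dy": 0, "dz": -0.5, "rx": 0, "ry": 0, "rz": 0, "fingers": 1}
    - {"dx": 0, "dy": 0, "dz": 0, "rx": 0, "ry": 0, "rz": 0, "fingers": 1}

```text
clock: 9.25
tcp_pos: [0.5458, -0.0365, 0.1714]
orientation: [-0.0, -0.429, 0.903, 0.0]
wrist_force: [-0.9, 0.3, -1.8]
finger_gap: 0.0158
```

Call:
servo_tool:
  deltas:
    - {"dx": 0, "dy": 0, "dz": -0.5, "rx": 0, "ry": 0, "rz": 0, "fingers": 1}
    - {"dx": 0, "dy": 0, "dz": -0.5, "rx": 0, "ry": 0, "rz": 0, "fingers": 1}
    - {"dx": 0, "dy": 0, "dz": 0, "rx": 0, "ry": 0, "rz": 0, "fingers": 1}

```text
clock: 9.55
tcp_pos: [0.5458, -0.0366, 0.1705]
orientation: [-0.0, -0.429, 0.903, 0.0]
wrist_force: [1.0, -0.0, -2.5]
finger_gap: 0.016
```

Call:
servo_tool:
  deltas:
    - {"dx": 0, "dy": 0, "dz": -0.5, "rx": 0, "ry": 0, "rz": 0, "fingers": 1}
    - {"dx": 0, "dy": 0, "dz": -0.5, "rx": 0, "ry": 0, "rz": 0, "fingers": 1}
    - {"dx": 0, "dy": 0, "dz": 0, "rx": 0, "ry": 0, "rz": 0, "fingers": 1}

```text
clock: 9.85
tcp_pos: [0.5457, -0.0365, 0.1694]
orientation: [-0.0, -0.429, 0.903, 0.0]
wrist_force: [0.5, 0.6, -3.1]
finger_gap: 0.0157
```

Call:
servo_tool:
  deltas:
    - {"dx": 0, "dy": 0, "dz": -0.5, "rx": 0, "ry": 0, "rz": 0, "fingers": 1}
    - {"dx": 0, "dy": 0, "dz": -0.5, "rx": 0, "ry": 0, "rz": 0, "fingers": 1}
    - {"dx": 0, "dy": 0, "dz": 0, "rx": 0, "ry": 0, "rz": 0, "fingers": 1}

```text
clock: 10.15
tcp_pos: [0.5458, -0.0365, 0.1686]
orientation: [0.0, -0.429, 0.903, 0.0]
wrist_force: [0.9, 0.9, -1.5]
finger_gap: 0.0164
```

Call:
servo_tool:
  deltas:
    - {"dx": 0, "dy": 0, "dz": -0.5, "rx": 0, "ry": 0, "rz": 0, "fingers": 1}
    - {"dx": 0, "dy": 0, "dz": -0.5, "rx": 0, "ry": 0, "rz": 0, "fingers": 1}
    - {"dx": 0, "dy": 0, "dz": 0, "rx": 0, "ry": 0, "rz": 0, "fingers": 1}

```text
clock: 10.45
tcp_pos: [0.5461, -0.0365, 0.1681]
orientation: [0.0, -0.429, 0.903, -0.0]
wrist_force: [-1.1, 0.7, 3.8]
finger_gap: 0.0159
```

Call:
servo_tool:
  deltas:
    - {"dx": 0, "dy": 0, "dz": -0.5, "rx": 0, "ry": 0, "rz": 0, "fingers": 1}
    - {"dx": 0, "dy": 0, "dz": -0.5, "rx": 0, "ry": 0, "rz": 0, "fingers": 1}
    - {"dx": 0, "dy": 0, "dz": 0, "rx": 0, "ry": 0, "rz": 0, "fingers": 1}

```text
clock: 10.75
tcp_pos: [0.5455, -0.0365, 0.1659]
orientation: [-0.001, -0.429, 0.903, 0.0]
wrist_force: [-0.0, 0.3, -3.2]
finger_gap: 0.0156
```

It touched at about 6 N, then dropped in. I'm following it down.

Call:
servo_tool:
  deltas:
    - {"dx": 0, "dy": 0, "dz": -1, "rx": 0, "ry": 0, "rz": 0, "fingers": 1}
    - {"dx": 0, "dy": 0, "dz": -1, "rx": 0, "ry": 0, "rz": 0, "fingers": 1}
    - {"dx": 0, "dy": 0, "dz": 0, "rx": 0, "ry": 0, "rz": 0, "fingers": 1}

```text
clock: 11.05
tcp_pos: [0.5456, -0.0365, 0.1641]
orientation: [-0.0, -0.429, 0.903, 0.0]
wrist_force: [-0.3, -0.0, -2.5]
finger_gap: 0.0158
```

Call:
servo_tool:
  deltas:
    - {"dx": 0, "dy": 0, "dz": -1, "rx": 0, "ry": 0, "rz": 0, "fingers": 1}
    - {"dx": 0, "dy": 0, "dz": -1, "rx": 0, "ry": 0, "rz": 0, "fingers": 1}
    - {"dx": 0, "dy": 0, "dz": 0, "rx": 0, "ry": 0, "rz": 0, "fingers": 1}

```text
clock: 11.35
tcp_pos: [0.5457, -0.0365, 0.1623]
orientation: [-0.0, -0.429, 0.903, 0.0]
wrist_force: [0.3, -0.2, -2.4]
finger_gap: 0.0158
```

Call:
servo_tool:
  deltas:
    - {"dx": 0, "dy": 0, "dz": -1.3, "rx": 0, "ry": 0, "rz": 0, "fingers": 1}
    - {"dx": 0, "dy": 0, "dz": -1.3, "rx": 0, "ry": 0, "rz": 0, "fingers": 1}
    - {"dx": 0, "dy": 0, "dz": -1.3, "rx": 0, "ry": 0, "rz": 0, "fingers": 1}
    - {"dx": 0, "dy": 0, "dz": 0, "rx": 0, "ry": 0, "rz": 0, "fingers": 1}

```text
clock: 11.75
tcp_pos: [0.5458, -0.0365, 0.1584]
orientation: [-0.0, -0.429, 0.903, 0.0]
wrist_force: [-1.0, -0.4, -2.4]
finger_gap: 0.0157
```

Call:
servo_tool:
  deltas:
    - {"dx": 0, "dy": 0, "dz": -0.5, "rx": 0, "ry": 0, "rz": 0, "fingers": 1}
    - {"dx": 0, "dy": 0, "dz": -0.5, "rx": 0, "ry": 0, "rz": 0, "fingers": 1}
    - {"dx": 0, "dy": 0, "dz": -0.5, "rx": 0, "ry": 0, "rz": 0, "fingers": 1}
    - {"dx": 0, "dy": 0, "dz": 0, "rx": 0, "ry": 0, "rz": 0, "fingers": 1}

```text
clock: 12.15
tcp_pos: [0.5458, -0.0365, 0.1571]
orientation: [-0.0, -0.429, 0.903, 0.0]
wrist_force: [-1.5, 0.5, -1.4]
finger_gap: 0.016
```

Call:
servo_tool:
  deltas:
    - {"dx": 0, "dy": 0, "dz": -0.5, "rx": 0, "ry": 0, "rz": 0, "fingers": 1}
    - {"dx": 0, "dy": 0, "dz": -0.3, "rx": 0, "ry": 0, "rz": 0, "fingers": 1}
    - {"dx": 0, "dy": 0, "dz": 0, "rx": 0, "ry": 0, "rz": 0, "fingers": 1}

```text
clock: 12.45
tcp_pos: [0.5458, -0.0365, 0.1563]
orientation: [-0.0, -0.429, 0.903, 0.0]
wrist_force: [-1.3, -0.3, -2.2]
finger_gap: 0.0158
```

Call:
servo_tool:
  deltas:
    - {"dx": 0, "dy": 0, "dz": -0.4, "rx": 0, "ry": 0, "rz": 0, "fingers": 1}
    - {"dx": 0, "dy": 0, "dz": -0.3, "rx": 0, "ry": 0, "rz": 0, "fingers": 1}
    - {"dx": 0, "dy": 0, "dz": 0, "rx": 0, "ry": 0, "rz": 0, "fingers": 1}

```text
clock: 12.75
tcp_pos: [0.5459, -0.0365, 0.156]
orientation: [0.0, -0.429, 0.903, -0.0]
wrist_force: [-1.1, 0.8, 1.3]
finger_gap: 0.0158
```

Call:
servo_tool:
  deltas:
    - {"dx": 0, "dy": 0, "dz": -0.3, "rx": 0, "ry": 0, "rz": 0, "fingers": 1}
    - {"dx": 0, "dy": 0, "dz": 0, "rx": 0, "ry": 0, "rz": 0, "fingers": 1}

```text
clock: 12.95
tcp_pos: [0.5461, -0.0365, 0.1559]
orientation: [0.0, -0.429, 0.903, -0.0]
wrist_force: [-1.7, 1.9, 4.9]
finger_gap: 0.0159
```

Call:
servo_tool:
  deltas:
    - {"dx": 0, "dy": 0, "dz": -0.3, "rx": 0, "ry": 0, "rz": 0, "fingers": 1}
    - {"dx": 0, "dy": 0, "dz": 0, "rx": 0, "ry": 0, "rz": 0, "fingers": 1}

```text
clock: 13.15
tcp_pos: [0.5462, -0.0365, 0.1559]
orientation: [0.001, -0.429, 0.903, -0.0]
wrist_force: [-2.2, 0.7, 6.6]
finger_gap: 0.0157
```

The key is seated: TCP z is 0.1559, the value expected for a fully seated key. I'll ease off a little and start turning clockwise.

Call:
servo_tool:
  deltas:
    - {"dx": 0, "dy": 0, "dz": 0.5, "rx": 0, "ry": 0, "rz": 0, "fingers": 1}
    - {"dx": 0, "dy": 0, "dz": 0, "rx": 0, "ry": 0, "rz": -0.06, "fingers": 1}
    - {"dx": 0, "dy": 0, "dz": 0, "rx": 0, "ry": 0, "rz": -0.06, "fingers": 1}
    - {"dx": 0, "dy": 0, "dz": 0, "rx": 0, "ry": 0, "rz": -0.06, "fingers": 1}
    - {"dx": 0, "dy": 0, "dz": 0, "rx": 0, "ry": 0, "rz": -0.06, "fingers": 1}
    - {"dx": 0, "dy": 0, "dz": 0, "rx": 0, "ry": 0, "rz": -0.06, "fingers": 1}

```text
clock: 13.75
tcp_pos: [0.5461, -0.0363, 0.156]
orientation: [0.0, -0.288, 0.958, 0.0]
wrist_force: [-2.2, 1.9, 4.5]
finger_gap: 0.0161
```

```bash
cat > s.py <<'E'
from h import *
st=env.get_state();q=st["orientation"]
print(st["clock"],np.round(st["tcp_pos"],4),"F",np.round(st["wrist_force"],2),"T",np.round(st["ft_torque"],3),"yaw",round(2*np.arctan2(q[2],q[1])-np.pi/2,4),"j6",round(st["joint_pos"][5],3))
E
python3 s.py
```

```text
13.75 [ 0.5461 -0.0363  0.156 ] F [-2.24  1.94  4.5 ] T [0.401 0.394 0.069] yaw 2.156 j6 -0.799
```

Call:
servo_tool:
  deltas:
    - {"dx": -0.2, "dy": 0.2, "dz": 0.3, "rx": 0, "ry": 0, "rz": -0.08, "fingers": 1}
    - {"dx": 0, "dy": 0, "dz": 0, "rx": 0, "ry": 0, "rz": -0.08, "fingers": 1}
    - {"dx": 0, "dy": 0, "dz": 0, "rx": 0, "ry": 0, "rz": -0.08, "fingers": 1}
    - {"dx": 0, "dy": 0, "dz": 0, "rx": 0, "ry": 0, "rz": -0.08, "fingers": 1}
    - {"dx": 0, "dy": 0, "dz": 0, "rx": 0, "ry": 0, "rz": -0.08, "fingers": 1}

```text
clock: 14.25
tcp_pos: [0.5458, -0.0361, 0.156]
orientation: [0.0, -0.092, 0.996, 0.0]
wrist_force: [-1.4, 1.4, 2.7]
finger_gap: 0.0156
```

```bash
python3 s.py
```

```text
14.25 [ 0.5458 -0.0361  0.156 ] F [-1.41  1.41  2.67] T [0.425 0.317 0.129] yaw 1.7551 j6 -0.397
```

Call:
servo_tool:
  deltas:
    - {"dx": -0.2, "dy": 0.2, "dz": 0.2, "rx": 0, "ry": 0, "rz": -0.08, "fingers": 1}
    - {"dx": 0, "dy": 0, "dz": 0, "rx": 0, "ry": 0, "rz": -0.08, "fingers": 1}
    - {"dx": 0, "dy": 0, "dz": 0, "rx": 0, "ry": 0, "rz": -0.08, "fingers": 1}
    - {"dx": 0, "dy": 0, "dz": 0, "rx": 0, "ry": 0, "rz": -0.08, "fingers": 1}
    - {"dx": 0, "dy": 0, "dz": 0, "rx": 0, "ry": 0, "rz": -0.08, "fingers": 1}
    - {"dx": 0, "dy": 0, "dz": 0, "rx": 0, "ry": 0, "rz": -0.08, "fingers": 1}

```text
clock: 14.85
tcp_pos: [0.5457, -0.0359, 0.1561]
orientation: [0.0, 0.147, 0.989, 0.0]
wrist_force: [-1.3, 1.8, 1.8]
finger_gap: 0.0156
```

```bash
python3 s.py
```

```text
14.85 [ 0.5457 -0.0359  0.1561] F [-1.32  1.75  1.83] T [0.321 0.179 0.073] yaw 1.2751 j6 0.083
```

Call:
servo_tool:
  deltas:
    - {"dx": -0.1, "dy": 0.2, "dz": 0.2, "rx": 0, "ry": 0, "rz": -0.08, "fingers": 1}
    - {"dx": 0, "dy": 0, "dz": 0, "rx": 0, "ry": 0, "rz": -0.08, "fingers": 1}
    - {"dx": 0, "dy": 0, "dz": 0, "rx": 0, "ry": 0, "rz": -0.08, "fingers": 1}
    - {"dx": 0, "dy": 0, "dz": 0, "rx": 0, "ry": 0, "rz": -0.08, "fingers": 1}
    - {"dx": 0, "dy": 0, "dz": 0, "rx": 0, "ry": 0, "rz": -0.08, "fingers": 1}
    - {"dx": 0, "dy": 0, "dz": 0, "rx": 0, "ry": 0, "rz": -0.08, "fingers": 1}

```text
clock: 15.45
tcp_pos: [0.5456, -0.0357, 0.1561]
orientation: [0.0, 0.378, 0.926, 0.0]
wrist_force: [-0.5, 2.6, 1.7]
finger_gap: 0.0158
```

```bash
python3 s.py
```

```text
15.45 [ 0.5456 -0.0357  0.1561] F [-0.48  2.62  1.66] T [0.406 0.056 0.175] yaw 0.7952 j6 0.563
```

Call:
servo_tool:
  deltas:
    - {"dx": 0, "dy": 0.3, "dz": 0.2, "rx": 0, "ry": 0, "rz": -0.08, "fingers": 1}
    - {"dx": 0, "dy": 0, "dz": 0, "rx": 0, "ry": 0, "rz": -0.08, "fingers": 1}
    - {"dx": 0, "dy": 0, "dz": 0, "rx": 0, "ry": 0, "rz": -0.08, "fingers": 1}
    - {"dx": 0, "dy": 0, "dz": 0, "rx": 0, "ry": 0, "rz": -0.08, "fingers": 1}
    - {"dx": 0, "dy": 0, "dz": 0, "rx": 0, "ry": 0, "rz": -0.08, "fingers": 1}
    - {"dx": 0, "dy": 0, "dz": 0, "rx": 0, "ry": 0, "rz": -0.08, "fingers": 1}

```text
clock: 16.05
tcp_pos: [0.5455, -0.0355, 0.1561]
orientation: [0.0, 0.587, 0.809, 0.0]
wrist_force: [-0.8, 1.8, 0.4]
finger_gap: 0.016
```

```bash
python3 s.py
```

```text
16.05 [ 0.5455 -0.0355  0.1561] F [-0.76  1.76  0.38] T [0.308 0.056 0.097] yaw 0.3151 j6 1.044
```

Turned 2.145 rad so far. I'll go 0.4 more, then use small steps.

Call:
servo_tool:
  deltas:
    - {"dx": 0, "dy": 0.2, "dz": 0, "rx": 0, "ry": 0, "rz": -0.08, "fingers": 1}
    - {"dx": 0, "dy": 0, "dz": 0, "rx": 0, "ry": 0, "rz": -0.08, "fingers": 1}
    - {"dx": 0, "dy": 0, "dz": 0, "rx": 0, "ry": 0, "rz": -0.08, "fingers": 1}
    - {"dx": 0, "dy": 0, "dz": 0, "rx": 0, "ry": 0, "rz": -0.08, "fingers": 1}
    - {"dx": 0, "dy": 0, "dz": 0, "rx": 0, "ry": 0, "rz": -0.06, "fingers": 1}

```text
clock: 16.55
tcp_pos: [0.5456, -0.0353, 0.1561]
orientation: [0.0, 0.73, 0.684, 0.0]
wrist_force: [-0.0, 1.8, 0.1]
finger_gap: 0.0159
```

```bash
python3 s.py
```

```text
16.55 [ 0.5456 -0.0353  0.1561] F [-0.01  1.77  0.12] T [ 0.257 -0.065  0.052] yaw -0.0646 j6 1.424
```

Call:
servo_tool:
  deltas:
    - {"dx": 0, "dy": 0, "dz": 0, "rx": 0, "ry": 0, "rz": -0.04, "fingers": 1}
    - {"dx": 0, "dy": 0, "dz": 0, "rx": 0, "ry": 0, "rz": -0.04, "fingers": 1}
    - {"dx": 0, "dy": 0, "dz": 0, "rx": 0, "ry": 0, "rz": -0.04, "fingers": 1}

```text
clock: 16.85
tcp_pos: [0.5456, -0.0353, 0.1561]
orientation: [0.0, 0.769, 0.639, 0.0]
wrist_force: [-0.2, 1.3, -0.5]
finger_gap: 0.0161
```

```bash
python3 s.py
```

```text
16.85 [ 0.5456 -0.0353  0.1561] F [-0.22  1.28 -0.51] T [0.267 0.011 0.065] yaw -0.1832 j6 1.542
```

Call:
servo_tool:
  deltas:
    - {"dx": 0, "dy": 0, "dz": 0, "rx": 0, "ry": 0, "rz": -0.03, "fingers": 1}
    - {"dx": 0, "dy": 0, "dz": 0, "rx": 0, "ry": 0, "rz": -0.03, "fingers": 1}
    - {"dx": 0, "dy": 0, "dz": 0, "rx": 0, "ry": 0, "rz": -0.03, "fingers": 1}

```text
clock: 17.15
tcp_pos: [0.5456, -0.0353, 0.1561]
orientation: [0.0, 0.797, 0.604, 0.0]
wrist_force: [-0.3, 0.5, -0.6]
finger_gap: 0.0156
```

```bash
python3 s.py
```

```text
17.15 [ 0.5456 -0.0353  0.1561] F [-0.26  0.46 -0.61] T [ 0.281 -0.016  0.096] yaw -0.2729 j6 1.632
```

Call:
servo_tool:
  deltas:
    - {"dx": 0, "dy": 0, "dz": 0, "rx": 0, "ry": 0, "rz": -0.03, "fingers": 1}
    - {"dx": 0, "dy": 0, "dz": 0, "rx": 0, "ry": 0, "rz": -0.03, "fingers": 1}

```text
clock: 17.35
tcp_pos: [0.5456, -0.0353, 0.1561]
orientation: [0.0, 0.814, 0.58, 0.0]
wrist_force: [-0.2, 1.6, -0.3]
finger_gap: 0.0156
```

```bash
python3 s.py
```

```text
17.35 [ 0.5456 -0.0353  0.1561] F [-0.2   1.56 -0.29] T [ 0.266 -0.018  0.086] yaw -0.3329 j6 1.692
```

Call:
servo_tool:
  deltas:
    - {"dx": 0, "dy": 0, "dz": 0, "rx": 0, "ry": 0, "rz": -0.02, "fingers": 1}
    - {"dx": 0, "dy": 0, "dz": 0, "rx": 0, "ry": 0, "rz": -0.02, "fingers": 1}

```text
clock: 17.55
tcp_pos: [0.5456, -0.0354, 0.1562]
orientation: [0.0, 0.826, 0.564, 0.0]
wrist_force: [1.1, 1.2, -1.9]
finger_gap: 0.0157
```

```bash
python3 s.py
```

```text
17.55 [ 0.5456 -0.0354  0.1562] F [ 1.09  1.23 -1.88] T [ 0.248 -0.262  0.091] yaw -0.3728 j6 1.732
```

Call:
servo_tool:
  deltas:
    - {"dx": 0, "dy": 0, "dz": 0, "rx": 0, "ry": 0, "rz": -0.02, "fingers": 1}
    - {"dx": 0, "dy": 0, "dz": 0, "rx": 0, "ry": 0, "rz": -0.02, "fingers": 1}

```text
clock: 17.75
tcp_pos: [0.5455, -0.0354, 0.1562]
orientation: [0.0, 0.837, 0.547, 0.0]
wrist_force: [1.2, 1.6, -3.1]
finger_gap: 0.0157
```

```bash
python3 s.py
```

```text
17.75 [ 0.5455 -0.0354  0.1562] F [ 1.18  1.56 -3.11] T [ 0.203 -0.299  0.094] yaw -0.4134 j6 1.772
```

Call:
servo_tool:
  deltas:
    - {"dx": 0, "dy": 0, "dz": 0, "rx": 0, "ry": 0, "rz": -0.02, "fingers": 1}
    - {"dx": 0, "dy": 0, "dz": 0, "rx": 0, "ry": 0, "rz": -0.02, "fingers": 1}

```text
clock: 17.95
tcp_pos: [0.5453, -0.0354, 0.1563]
orientation: [0.0, 0.848, 0.53, -0.0]
wrist_force: [1.1, 0.5, -3.6]
finger_gap: 0.0158
```

```bash
python3 s.py
```

```text
17.95 [ 0.5453 -0.0354  0.1563] F [ 1.13  0.49 -3.61] T [ 0.219 -0.369  0.112] yaw -0.4536 j6 1.813
```

Call:
servo_tool:
  deltas:
    - {"dx": 0, "dy": 0, "dz": 0, "rx": 0, "ry": 0, "rz": -0.02, "fingers": 1}

```text
clock: 18.05
tcp_pos: [0.5453, -0.0354, 0.1563]
orientation: [0.0, 0.853, 0.521, -0.0]
wrist_force: [1.8, 1.9, -4.8]
finger_gap: 0.0157
```

```bash
python3 s.py
```

```text
18.05 [ 0.5453 -0.0354  0.1563] F [ 1.81  1.94 -4.76] T [ 0.188 -0.381  0.113] yaw -0.4736 j6 1.833
```

Call:
servo_tool:
  deltas:
    - {"dx": 0, "dy": 0, "dz": 0, "rx": 0, "ry": 0, "rz": -0.02, "fingers": 1}

```text
clock: 18.15
tcp_pos: [0.5453, -0.0354, 0.1563]
orientation: [0.0, 0.858, 0.513, -0.0]
wrist_force: [2.5, 0.6, -5.6]
finger_gap: 0.0153
```

```bash
python3 s.py
```

```text
18.15 [ 0.5453 -0.0354  0.1563] F [ 2.48  0.58 -5.55] T [ 0.137 -0.444  0.115] yaw -0.4937 j6 1.853
```

The signs are ambiguous: I've turned 2.95 rad and the torque is only creeping up. I'll look at the jaw, the gear and the bar's angle in the grip.

```bash
python3 - <<'E'
from h import *
st=env.get_state();c=read_camera("wrist");t=read_camera("top")
a=cv2.resize(c["img"],None,fx=1.15,fy=1.15)
o,_=rect(t,None,.541,.03,.05,.2,440)
p=np.zeros((442,589+440,3),np.uint8);p[:,:589]=a[:442,:589];p[:440,589:]=o
save("w6.png",p,.77)
E
```

```text
(no output)
```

View pics/w6.png

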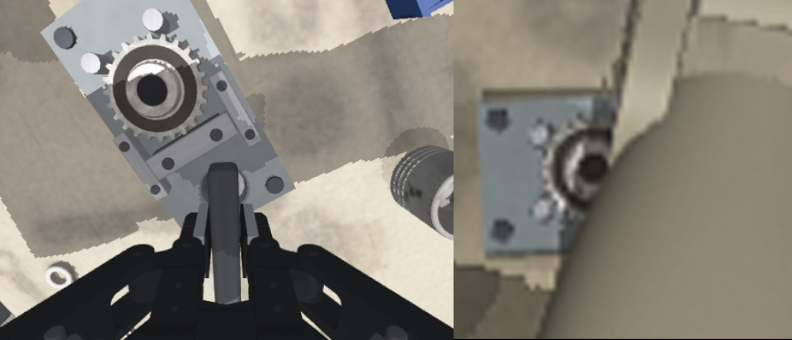

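```bash
python3 - <<'E'
from h import *
st=env.get_state();c=read_camera("wrist")
f=lambda u,v,z:at(c,u/.8855,v/.8855,z,st)[:2]*1000
p1,p2=f(92,62,.06),f(152,19,.06);g=f(151,89,.060)
r=cut_out("gear","wrist")[0];e=r["extent"];m=np.argwhere(r["region"]).mean(0);g2=at(c,m[1],m[0],.056,st)[:2]*1000
print(r["confidence"],e)
n=(p1+p2)/2;ax=np.array([-(p2-p1)[1],(p2-p1)[0]]);ax/=np.linalg.norm(ax)
print("pins",p1.round(1),p2.round(1),np.linalg.norm(p1-p2).round(1),"gear",g.round(1),g2.round(1),"gear-to-pinline",abs((g-n)@ax).round(1),abs((g2-n)@ax).round(1))
b=np.array([545.5,-36]);print("bore-to-pinline",abs((b-n)@ax).round(1))
# jaw edge lines: print gray profile along bore->pin axis on both sides
g=cv2.cvtColor(c["img"],cv2.COLOR_RGB2GRAY)
import pickle
b0=n-ax*np.sign((n-b)@ax)*113
for off in (-14,14):
  pr=[]
  for d in np.arange(20,60,1.):
    p=b0+ax*np.sign((n-b)@ax)*d+off*(p2-p1)/np.linalg.norm(p2-p1)
    u,v=proj(c,(p[0]/1e3,p[1]/1e3,.05),st);pr.append(int(cv2.getRectSubPix(g,(1,1),(float(u),float(v)))[0,0]) if 0<=v<384 else -1)
  print(off,pr)
E
```

```text
0.63 [118.5, 39.5, 236.1, 158.6]
pins [519.1  76.8] [561.5  79.1] 42.4 gear [541.   47.8] [543.1  47.8] gear-to-pinline 30.2 30.3
bore-to-pinline 114.1
-14 [107, 107, 106, 106, 106, 106, 107, 107, 107, 107, 107, 108, 109, 129, 133, 134, 135, 137, 139, 139, 139, 138, 136, 136, 135, 136, 137, 136, 126, 71, 49, 100, 110, 110, 90, 85, 131, 136, 138, 124]
14 [110, 111, 111, 110, 110, 110, 110, 110, 109, 111, 110, 110, 110, 133, 133, 83, 63, 63, 63, 64, 63, 63, 81, 137, 140, 138, 138, 135, 115, 65, 61, 112, 112, 112, 114, 132, 135, 140, 138, 136]
```

Call:
servo_tool:
  deltas:
    - {"dx": 0, "dy": 0, "dz": -0.3, "rx": 0, "ry": 0, "rz": -0.02, "fingers": 1}
    - {"dx": 0, "dy": 0, "dz": 0, "rx": 0, "ry": 0, "rz": -0.02, "fingers": 1}

```text
clock: 18.55
tcp_pos: [0.5453, -0.0354, 0.1562]
orientation: [0.0, 0.869, 0.496, 0.0]
wrist_force: [1.4, 0.5, -3.0]
finger_gap: 0.0159
```

```bash
python3 s.py
```

```text
18.55 [ 0.5453 -0.0354  0.1562] F [ 1.43  0.55 -2.95] T [ 0.251 -0.27   0.144] yaw -0.5336 j6 1.893
```

The pin spacing measures 42 mm against a nominal 44. The gear centre is 30.2 mm from the pin line, where about 31 is expected when seated, so the gear is against the pins. The torque is now rising at the stop, so I'll make one more small nudge to confirm.

Call:
servo_tool:
  deltas:
    - {"dx": 0, "dy": 0, "dz": 0, "rx": 0, "ry": 0, "rz": -0.02, "fingers": 1}
    - {"dx": 0, "dy": 0, "dz": 0, "rx": 0, "ry": 0, "rz": -0.02, "fingers": 1}

```text
clock: 18.75
tcp_pos: [0.5454, -0.0355, 0.1563]
orientation: [0.0, 0.878, 0.478, 0.0]
wrist_force: [2.1, -0.2, -2.1]
finger_gap: 0.0154
```

```bash
python3 s.py
```

```text
18.75 [ 0.5454 -0.0355  0.1563] F [ 2.08 -0.22 -2.06] T [ 0.134 -0.257  0.232] yaw -0.5735 j6 1.933
```

Call:
servo_tool:
  deltas:
    - {"dx": 0, "dy": 0, "dz": 0, "rx": 0, "ry": 0, "rz": -0.02, "fingers": 1}
    - {"dx": 0, "dy": 0, "dz": 0, "rx": 0, "ry": 0, "rz": -0.02, "fingers": 1}

```text
clock: 18.95
tcp_pos: [0.5454, -0.0355, 0.1563]
orientation: [0.0, 0.888, 0.461, 0.0]
wrist_force: [1.6, 0.9, -2.1]
finger_gap: 0.0156
```

```bash
python3 s.py
```

```text
18.95 [ 0.5454 -0.0355  0.1563] F [ 1.58  0.93 -2.05] T [ 0.135 -0.285  0.324] yaw -0.6134 j6 1.972
```

The stop is clear: torque rises at about 2.2 N m/rad, to 0.32 N m. I'll unload, open and retreat straight up.

Call:
servo_tool:
  deltas:
    - {"dx": 0, "dy": 0, "dz": 0, "rx": 0, "ry": 0, "rz": 0.04, "fingers": 1}
    - {"dx": 0, "dy": 0, "dz": -0.2, "rx": 0, "ry": 0, "rz": 0.06, "fingers": 1}
    - {"dx": 0, "dy": 0, "dz": 0, "rx": 0, "ry": 0, "rz": 0, "fingers": 1}
    - {"dx": 0, "dy": 0, "dz": 0, "rx": 0, "ry": 0, "rz": 0, "fingers": 0.5}
    - {"dx": 0, "dy": 0, "dz": 0, "rx": 0, "ry": 0, "rz": 0, "fingers": 0}
    - {"dx": 0, "dy": 0, "dz": 0, "rx": 0, "ry": 0, "rz": 0, "fingers": -0.5}
    - {"dx": 0, "dy": 0, "dz": 0, "rx": 0, "ry": 0, "rz": 0, "fingers": -0.5}

```text
clock: 19.65
tcp_pos: [0.5453, -0.0355, 0.1561]
orientation: [0.0, 0.863, 0.505, 0.0]
wrist_force: [0.6, 0.2, -0.5]
finger_gap: 0.0631
```

```bash
python3 s.py
```

```text
19.65 [ 0.5453 -0.0355  0.1561] F [ 0.6   0.24 -0.47] T [-0.011 -0.027  0.005] yaw -0.5126 j6 1.872
```

Call:
servo_tool:
  deltas:
    - {"dx": 0, "dy": 0, "dz": 5, "rx": 0, "ry": 0, "rz": 0, "fingers": -0.5}
    - {"dx": 0, "dy": 0, "dz": 20, "rx": 0, "ry": 0, "rz": 0, "fingers": -0.5}
    - {"dx": 0, "dy": 0, "dz": 35, "rx": 0, "ry": 0, "rz": 0, "fingers": -0.5}
    - {"dx": 0, "dy": 0, "dz": 40, "rx": 0, "ry": 0, "rz": 0, "fingers": -0.5}
    - {"dx": 0, "dy": 0, "dz": 20, "rx": 0, "ry": 0, "rz": 0, "fingers": -0.5}
    - {"dx": 0, "dy": 0, "dz": 0, "rx": 0, "ry": 0, "rz": 0, "fingers": -0.5}

```text
clock: 20.25
tcp_pos: [0.547, -0.0358, 0.2801]
orientation: [0.003, 0.863, 0.505, 0.003]
wrist_force: [0.5, 0.0, 0.4]
finger_gap: 0.0641
```

```bash
python3 - <<'E'
from h import *
st=env.get_state();print(st["clock"],st["tcp_pos"],st["wrist_force"],st["finger_gap"])
c=read_camera("wrist");s=read_camera("scene")
for r in cut_out("gear","wrist")[:1]: print(r["confidence"],r["extent"])
for r in cut_out("key_handle","scene")[:1]: print(r["confidence"],r["extent"],"expect handle",proj(s,(.5445,-.036,.103)).round(1))
a=cv2.resize(c["img"],None,fx=.95,fy=.95);b=cv2.resize(s["img"][130:240,195:320],(308,271),interpolation=cv2.INTER_CUBIC)
p=np.zeros((365,486+308,3),np.uint8);p[:,:486]=a[:365];p[:271,486:]=b;save("w7.png",p)
E
```

```text
20.25 [ 0.54701499 -0.0357507   0.28012669] [0.48166511 0.02981761 0.37963559] 0.06407119649132918
0.84 [168.1, 67.2, 238.7, 130.1]
0.68 [256.0, 180.0, 274.4, 209.5] expect handle [263.9 186.3]
```

View pics/w7.png

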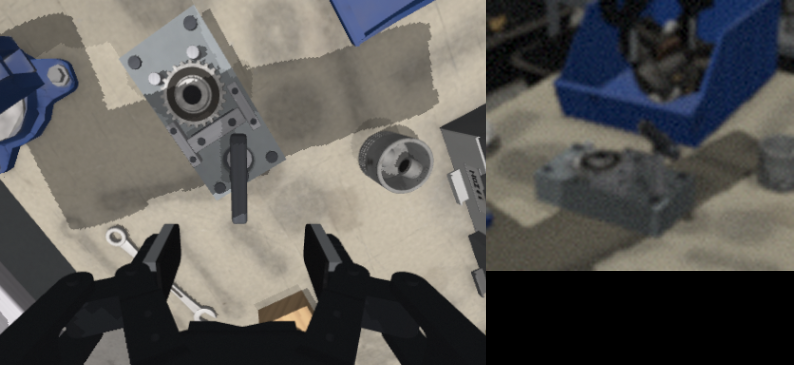

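The key stands upright and released, the gear rests against both pins with the jaw behind it, and the bystanders look undisturbed. One last numeric check, then I'll hand in.

```bash
python3 - <<'E'
from h import *
st=env.get_state();c=read_camera("wrist")
m=cut_out("key_handle","wrist")[0]["region"]
a=at(c,238/.95,135/.95,.111,st);b=at(c,239/.95,222/.95,.111,st)
print("bar",np.linalg.norm(a-b).round(4),"centre",((a+b)/2).round(4))
if np.hypot(*(((a+b)/2)[:2]-[.545,-.036]))<.008: print(job.hand_in(),"handed in")
E
```

```text
bar 0.0757 centre [ 0.5427 -0.0331  0.111 ]
the job is handed in; nothing more can be done
None handed in
```

The job is handed in at about 20 s on the robot's clock. The key stands released in the screw and the jaw holds the gear against both pins.

**What I did:** I gripped the key at 30 N, carried it to the bore and lined it up with a hexagon angle read from a close wrist picture. It touched at about 6 N, dropped into the socket, and seated with the TCP at 0.156 m, the expected height. I turned it about 3.0 rad clockwise, including the free play. Past the stop the torque rose to 0.32 N m. I then backed off 0.1 rad, let go and moved straight up.

**Last checks:**
- **Gear:** its centre measured 30.2 mm from the pin line (about 31 mm expected when seated). That was just before the final turn to the stop; the last picture still shows it against both pins.
- **Key:** it looks upright and fully down. The handle centre measured 3–4 mm from the bore in a rough reading, and the bar came out 76 mm long instead of 80. The real offset is probably smaller, since the TCP sat within 1 mm of the bore at release.
- **Bystanders:** those visible in the last picture (piston and wrench) look undisturbed. The dish and feeler gauge were not in it.
- **Not measured directly:** the jaw travel (inferred from the stop) and the contact forces in the socket. No wrist reading passed 7 N.

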